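Change over the accessory trays

TASK

The cutting-disc job is done and sanding is next: push the blue tray of cutting discs fully home, and draw the yellow tray of sanding drums out of the rack to its stop, hooking a fingertip behind the inside of its front lip. Push and pull only: do not pinch either tray. Leave the red tray as it stands and do not move the coconut-shell bowl, the sanding block or the jar of files; finish with the hand clear.

Things in the scene. Friction and masses are not known exactly. Their poses are not given: they have to be found in the camera images.
- rack_front (a point): Plywood board 184 x 292 x 12 mm carrying three equal grey drawer modules side by side, 95 mm apart, in any order; each is 92 mm wide, 170 mm deep, its flat top 78 mm above the table. Each holds one open-topped plastic tray with its goods. The table in front of the trays is free. The point: middle of the board's front top edge, below the module mouths; x points to its back (trays draw out along -x), z up.
- drum_lip (a point): Front lip of the YELLOW tray (brown sanding drums): middle of the top edge of its front wall. x: level, into the rack (the tray draws out along -x); y along the wall; z up. Wall 80 mm wide, 4 mm thick (point at mid-thickness), flat inside, 42 mm from foot to this edge, which is 60 mm above the table; outside, a rolled lip stands out 6 mm more, 3 to 11 mm below the edge.
- drum_mouth (a point): Middle of the upper front edge of the yellow tray's fixed grey module, 18 mm higher than the tray's lip; axes as the lip's. Even when home the tray's nose stands 58 mm out of the mouth, so behind the front wall is an opening 72 mm wide and 54 mm long (plus how far it is open). The goods lie 25 mm or more below the wall's edge: a fingertip may dip that deep. Side walls rise 5 mm above the edge.
- drum_tray (a joint): How far the yellow tray is drawn out, in m: 0 fully home, 0.12 at its stop. It starts home or up to 20 mm open. It slides along its x axis with about 3 N of friction and stays where it is left.
- disc_lip (a point): Front lip of the BLUE tray (stacks of dark grey cutting discs), middle of the top edge of its front wall. Same make as the yellow one, and its point and axes lie likewise.
- disc_tray (a joint): How far the blue tray is drawn out, in m: 0 fully home, 0.12 at its stop. It starts 50 to 110 mm open; same slide and friction (about 3 N).
- blank_lip (a point): Front lip of the RED tray (dark brown coconut-shell blanks), middle of the top edge of its front wall. To be left as it is. Same make as the yellow one, and its point and axes lie likewise.
- blank_tray (a joint): How far the red tray is drawn out, in m: 0 fully home, 0.12 at its stop. It starts home or up to 50 mm open and is to be left so.
- bowl: Half coconut shell used as a bowl, loose, 112 mm across and 48 mm high, with shell offcuts in it; it stands on the table at one side of the trays. Origin at the centre of its underside.
- block: Cork sanding block with a brown abrasive sole, loose, 96 x 61 x 30 mm, lying on the table at one side of the trays. Origin at the centre of its underside, x along its length.
- jar: Glass jar of needle files, loose, 72 mm across, the glass 110 mm high and the file handles up to 175 mm; it stands to the right of the rack (towards -y). Origin at the centre of its underside.
Mind the look-alikes: they are no part of the job. What is shaped like the jar but green is not meant. Several things look just like the bowl: the one meant starts nearest to the robot's base.

How it is judged:
On the way:
1. the yellow tray is being drawn out by a fingertip that bears on the inside of its front wall (over 1 N, tray more than 40 mm out) (contact force between the fingers and drum_tray_c0 above 1 N and value of joint drum_tray above 0.04 m), for 0.1 s.
At the end, for the whole second after the job is handed in: The yellow tray is drawn out to within 10 mm of its stop, the blue tray is home to within 6 mm, the red tray is within 8 mm of where it stood, and the bowl, block and jar stand within 20 mm of where they stood, at rest (value of joint drum_tray above 0.11 m and value of joint disc_tray below 0.006 m and distance of blank_lip from where it was at the start of the episode below 0.008 m and linear speed of each of bowl, block, jar below 0.02 m/s and distance of each of bowl, block, jar from where it was at the start of the episode below 0.02 m); the robot touches nothing.
It fails at once if the yellow or blue tray is pinched: both faces of one wall, or two opposite walls, are pressed at once by the fingers with more than 2 N each (((contact force between the fingers and drum_tray_c0 above 2 N and (contact force between the fingers and drum_tray_c1 above 2 N or contact force between the fingers and drum_tray_c2 above 2 N)) or (contact force between the fingers and drum_tray_c3 above 2 N and contact force between the fingers and drum_tray_c4 above 2 N) or (contact force between the fingers and drum_tray_c5 above 2 N and contact force between the fingers and drum_tray_c6 above 2 N) or (contact force between the fingers and drum_tray_c4 above 2 N and contact force between the fingers and drum_tray_c6 above 2 N) or (contact force between the fingers and drum_tray_c3 above 2 N and contact force between the fingers and drum_tray_c5 above 2 N)) or ((contact force between the fingers and disc_tray_c0 above 2 N and (contact force between the fingers and disc_tray_c1 above 2 N or contact force between the fingers and disc_tray_c2 above 2 N)) or (contact force between the fingers and disc_tray_c3 above 2 N and contact force between the fingers and disc_tray_c4 above 2 N) or (contact force between the fingers and disc_tray_c5 above 2 N and contact force between the fingers and disc_tray_c6 above 2 N) or (contact force between the fingers and disc_tray_c4 above 2 N and contact force between the fingers and disc_tray_c6 above 2 N) or (contact force between the fingers and disc_tray_c3 above 2 N and contact force between the fingers and disc_tray_c5 above 2 N))).
It fails at once if the red tray is moved more than 8 mm (distance of blank_lip from where it was at the start of the episode above 0.008 m).
It fails at once if the bowl, the block or the jar is moved or lifted more than 20 mm (distance of any of bowl, block, jar from where it was at the start of the episode above 0.02 m).
It also fails if it takes over 42 s, if anything falls off the work surface, if the arm or the gripper's body presses on something with over 40 N, if the wrist force passes 120 N, or if a joint passes its speed limit or range.

ROBOT

A 7-joint arm with a two-finger parallel gripper is mounted at the origin on the work surface. World frame = base frame: x ahead of the robot, y to its left, z up, the work surface at z = 0. Lengths are in m, angles in rad, forces in N, time in s.
With the tool pointing down it reaches from about 0.4 to 0.9 m from the base axis. Payload 5.5 kg.
Tool frame: the origin (TCP) lies between the finger pads; the fingertips stand env.tips_ahead ahead of it and the grasp point (between the pads) lies 3 mm ahead of it (env.tips_ahead is the distance from the TCP to the fingertips, in m); z points along the fingers, y is the line along which they close (so a half turn about z gives the same grasp; the last joint's range is limited). The gripper opens to 92 mm and grips with 3 to 60 N. Pads are 19 mm wide; open, the fingers measure 130 mm over their backs; the gripper's body (75 mm by 190 mm) begins 47 mm behind the grasp point.
Start: joints at [1.611, 0.501, -0.427, 1.55, 0.221, 1.138, -0.21], TCP at [0.144, -0.634, 0.249] pointing down, gripper open.
Joint ranges: [-2.88, 2.88], [-0.31, 2.03], [-1.54, 1.56], [0.2, 2.42], [-1.41, 4.55], [0.19, 2.02], [-2.57, 2.57]. Speed limits (rad/s): [2.57, 2.57, 3.14, 3.14, 3.14, 3.14, 3.14].

INTERFACE

Orientations are given as a unit quaternion [x, y, z, w].
In Python, from cell import env, eyes, order gives the robot as it stands.
- The arm moves only by the tool jog_arm, never from a script. Its argument "series" is a list that holds one entry, the list of rows, each a list of 7 numbers: the turn, a rotation vector about the world's x, y, z as a fraction of full scale, then the shift along the world's x, y, z as a fraction of full scale, then the closure, from 0 (fully open) to 1 (shut). In form: [[[ax, ay, az, dx, dy, dz, grip], ...]]. A call has exactly 8 rows; each row shifts and turns the commanded pose from where the row before left it; what a row does not reach is not made up. Full scale, the value 1, is 60 mm for a shift and 10 degrees for a turn. A row lasts 1/8 s, in which the tool goes at most 62.5 mm and 10.7 degrees, less where a joint would pass 70% of its speed; a pose out of reach is approached as far as the arm can. A call with a number of a shift or a turn outside -1 to 1 is refused whole. A call with a gripper value outside its range is refused whole. The fingers move at their own pace and stop on an object; "squeeze" is the grip in N (left out, the last holds). Time passes only in rows, so rows that do not move let the fingers close, or fill a call up. It gives the time, the measured TCP pose, the force, the opening and the grip force at its end, in the units of the state.
- env.sense(): the state, without advancing time (a new reading comes with each control period).
- eyes.get_image(name): name is "scene" or "top" or "wrist"; returns a dict with "color" (420x560x3 uint8, blue, green, red), "intrinsics" (3x3 intrinsics, pixels), "origin" and "rotation" of the camera in the world; the wrist camera has in their place "mount" (4x4, takes a point from camera to tool coordinates, whose origin is the TCP and whose axes are the flange's). Camera axes: x right, y down, z forward; pixel columns grow to the right and rows downward; lengths in m; the calibration is good to about 2 mm. The wrist camera is an equidistant fisheye: a pixel r from the principal point sees the ray r / f radians off the axis. A picture is of the moment at which its call begins: read the wrist's pose just before it. There is no depth.
- order.close_job(): hands the job in; it is judged then, once.
The state is a dict: "clock": time; "q": joint angles; "qvel": joint speeds; "effort": joint torques, N m; "position": TCP position; "ee_rot": TCP orientation; "ft_force": force on the tool from outside, world axes, zero at the start; "moment": the same for the moment, N m; "width": finger opening in m; "gripper_force": force on a finger pad.
Only numpy, scipy, OpenCV 4.12 (cv2) and the standard library are available. Lean on these libraries where they do the work, as an engineer would, in place of code of your own. Each camera call takes 0.05 s, during which the arm holds its last target. There are 200 camera calls.

## Working session

There is one attempt and no reset: what is moved stays moved. The work goes in short steps, Python scripts to look and compute and a tool call to move; the robot and the scene stay as the last step left them, time stands still between calls to the robot, and variables do not carry over. Pictures are saved under pics/ and viewed, at most 10 in all, crops included, and the job is handed in when it is done.

Besides the shell and the picture viewer there is one more tool, called by a JSON object that holds its "name" and its "arguments", one argument or row to a line. jog_arm: Moves the arm, as the interface text tells. Shift numbers are shares of 60 mm and turn numbers shares of 10 degrees, none past 1 either way. Its arguments: {"type":"object","properties":{"series":{"type":"array","items":{"type":"array","items":{"type":"array","items":{"type":"number","minimum":-1,"maximum":1}}}},"squeeze":{"type":"number"}},"required":["series"]}

```bash
mkdir -p pics; cat > h.py <<'E'
import numpy as np,cv2
from cell import env,eyes,order
def ray(im,u,v):
    K=np.array(im["intrinsics"]);d=np.linalg.solve(K,[u,v,1.]);return np.array(im["origin"]),np.array(im["rotation"])@d
def onplane(im,u,v,z):
    o,d=ray(im,u,v);return o+d*(z-o[2])/d[2]
def proj(im,p):
    c=np.array(im["rotation"]).T@(np.array(p)-np.array(im["origin"]));k=np.array(im["intrinsics"])@c;return k[:2]/k[2]
E
python3 - <<'E'
from h import *
import pickle
d={}
for n in("scene","top"):
    d[n]=eyes.get_image(n);cv2.imwrite(f"pics/{n}0.png",d[n]["color"]);print(n,d[n]["origin"],np.round(d[n]["rotation"],3).tolist(),np.array(d[n]["intrinsics"]).tolist())
pickle.dump(d,open("v0.pkl","wb"))
s=env.sense();print(s["position"],s["ee_rot"],s["clock"],s["ft_force"],s["width"],env.tips_ahead)
E
```

```text
scene [ 1.5222214  -0.20118986  0.67460495] [0.659, 0.582, -0.309, -0.363] [[393.1634970792656, 0.0, 280.1935102958117], [0.0, 393.1634970792656, 216.81627624360283], [0.0, 0.0, 1.0]]
top [ 0.53071165 -0.0814975   1.49035448] [0.714, -0.7, 0.021, -0.017] [[492.6225107255703, 0.0, 274.42205318885027], [0.0, 492.6225107255703, 214.15828541469185], [0.0, 0.0, 1.0]]
[ 0.14344622 -0.63337299  0.24779237] [ 9.93800214e-01  1.11177265e-01 -5.57572938e-05 -8.64025435e-04] 0.1 [-0.53556576 -0.81309043 -0.3824961 ] 0.09203095421525075 0.022
```

View pics/top0.png

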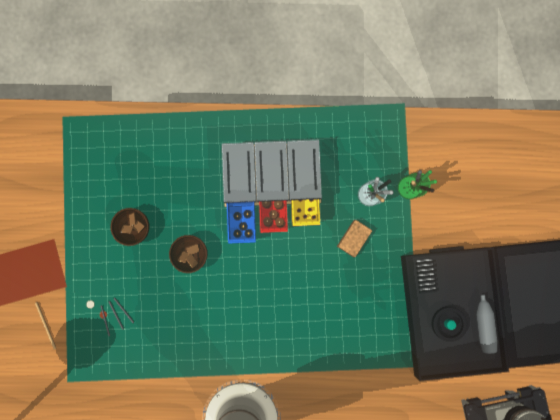

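View pics/scene0.png

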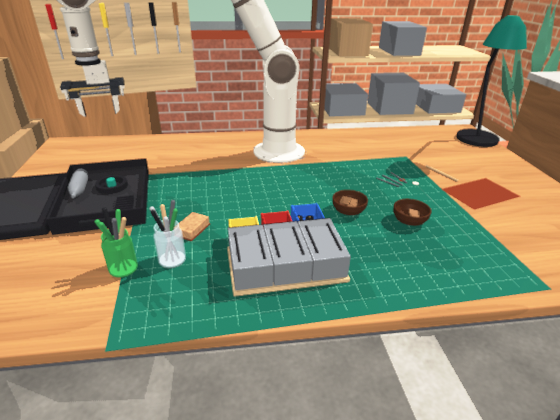

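The top view shows the trays in the order blue (241,223), red (273,216), yellow (306,211), left to right. The bowl-like things are at (130,226) and (189,254); the second is lower in the picture, so nearer the base, and is the bowl meant. Block at (355,238). The clear jar is at (373,192); the green one at (415,186) is the look-alike.

```bash
sed -i 's/^import numpy as np,cv2/import numpy as np,cv2\nfrom scipy.spatial.transform import Rotation as R/; s/np.array(im\["rotation"\])/R.from_quat(im["rotation"]).as_matrix()/' h.py
python3 - <<'E'
from h import *
import pickle
im=pickle.load(open("v0.pkl","rb"))["top"];c=im["color"]
hsv=cv2.cvtColor(c,cv2.COLOR_BGR2HSV)
for n,lo,hi in(("blue",(105,120,60),(125,255,255)),("red",(0,170,90),(6,255,255)),("red2",(174,170,90),(180,255,255)),("yel",(22,130,120),(34,255,255))):
    m=cv2.inRange(hsv,lo,hi);m[:, :200]=0;m[:,340:]=0;m[:130]=0;m[260:]=0
    ys,xs=np.nonzero(m)
    if len(xs)<20: continue
    r=cv2.minAreaRect(np.c_[xs,ys].astype(np.float32));b=cv2.boxPoints(r)
    print(n,len(xs),np.round(r[0],1),np.round(r[1],1),r[2]);print([(np.round(p,1).tolist(),np.round(onplane(im,*p,.06)[:2],3).tolist()) for p in b])
for n,p,z in(("bowlA",(189,254),.048),("bowlB",(130,226),.048),("block",(355,238),.03),("jar",(371,194),.05),("rackFL",(224,203),.078),("rackFR",(321,199),.078),("rackBL",(223,143),.078),("rackBR",(320,140),.078)):
    print(n,np.round(onplane(im,*p,z),3))
cv2.imwrite("pics/crop1.png",cv2.resize(c[130:270,150:350],None,fx=4,fy=4,interpolation=cv2.INTER_CUBIC))
E
```

```text
blue 884 [240.8 222.1] [40.3 27.6] 87.79740142822266
[([226.3000030517578, 202.5], [0.639, 0.053]), ([253.8000030517578, 201.5], [0.644, -0.027]), ([255.39999389648438, 241.6999969482422], [0.527, -0.034]), ([227.8000030517578, 242.8000030517578], [0.522, 0.045])]
red 344 [273. 216.] [30. 26.] 90.0
[([260.0, 201.0], [0.645, -0.045]), ([286.0, 201.0], [0.647, -0.121]), ([286.0, 231.0], [0.56, -0.123]), ([260.0, 231.0], [0.558, -0.047])]
yel 651 [305. 212.] [26. 28.] 90.0
[([291.0, 199.0], [0.653, -0.135]), ([319.0, 199.0], [0.655, -0.217]), ([319.0, 225.0], [0.579, -0.218]), ([291.0, 225.0], [0.577, -0.137])]
bowlA [0.487 0.159 0.048]
bowlB [0.566 0.333 0.048]
block [ 0.544 -0.328  0.03 ]
jar [ 0.673 -0.371  0.05 ]
rackFL [0.636 0.058 0.078]
rackFR [ 0.653 -0.221  0.078]
rackBL [0.81  0.065 0.078]
rackBR [ 0.825 -0.216  0.078]
```

View pics/crop1.png

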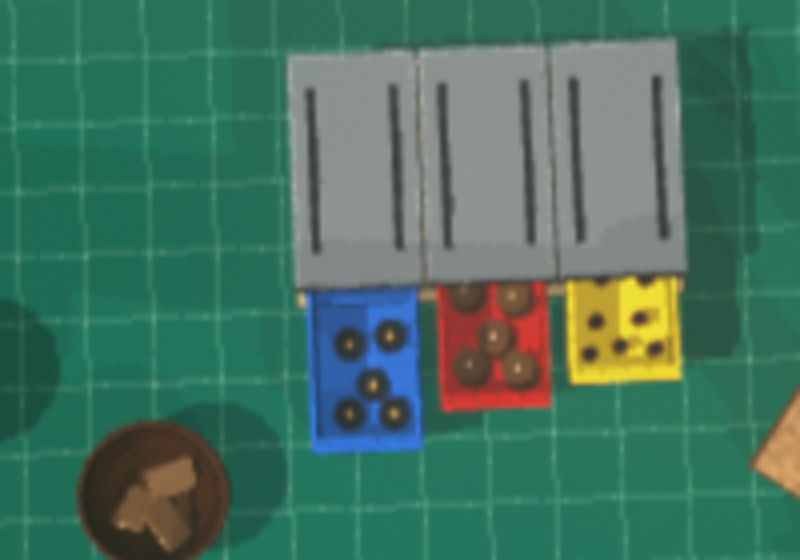

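```bash
cat > m.py <<'E'
from h import *
def measure(im):
    c=im["color"];hsv=cv2.cvtColor(c,cv2.COLOR_BGR2HSV)
    P=np.array([onplane(im,*p,.078)[:2] for p in((150+298/4,130+289/4),(150+686/4,130+273/4),(150+288/4,130+54/4),(150+677/4,130+39/4))])
    side=((P[2]-P[0])+(P[3]-P[1]));a1=np.arctan2(side[1],side[0]);f=P[1]-P[0];a2=np.arctan2(f[0],-f[1])
    a=(a1*.17+a2*.285)/(.455);X=np.array([np.cos(a),np.sin(a)]);Y=np.array([-X[1],X[0]])
    mouth=np.mean([p@X for p in P[:2]]);mid=np.mean(P@Y)
    print("size",np.round(np.linalg.norm(f),4),np.linalg.norm(side)/2,"yaw",np.degrees([a1,a2,a]),"mouth.X",mouth,"mid.Y",mid)
    for n,rng,u0,u1 in(("blue",((105,120,60),(125,255,255)),229,254),("red",((0,150,80),(8,255,255)),262,286),("yel",((22,130,120),(34,255,255)),294,318)):
        m=cv2.inRange(hsv,*rng);t=[]
        for u in range(u0,u1):
            v=np.nonzero(m[195:260,u])[0]
            if len(v): t.append(onplane(im,u+.0,195+v.max()+.5,.053)[:2])
        t=np.array(t);out=np.median(t@X);k={"blue":95,"red":0,"yel":-95}[n]/1000
        lip=out+.008; e=mouth-lip-.056; w=lip*X+(mid+k)*Y
        print(n,"outer-to-mouth",round(mouth-out,4),"open",round(e,4),"lip xy",np.round(w,4),"home lip",np.round((mouth-.056)*X+(mid+k)*Y,4))
E
python3 -c "
from m import *;import pickle
measure(pickle.load(open('v0.pkl','rb'))['top'])"
```

```text
size 0.2792 0.17030605234371732 yaw [3.44320699 3.51598897 3.4887957 ] mouth.X 0.640690669694024 mid.Y -0.12242678881053162
blue outer-to-mouth 0.1168 open 0.0528 lip xy [0.5325 0.005 ] home lip [0.5853 0.0082]
red outer-to-mouth 0.0895 open 0.0255 lip xy [ 0.5656 -0.0882] home lip [ 0.5911 -0.0866]
yel outer-to-mouth 0.0744 open 0.0104 lip xy [ 0.5865 -0.1821] home lip [ 0.5968 -0.1814]
```

{"name": "jog_arm", "arguments": {
  "series": [
    [[0,0,-1,0.6,0.3,0,1],[0,0,0,0.6,0.4,0,1],[0,0,0,0.6,0.5,0,1],[0,0,0,0.6,0.5,0,1],[0,0,0,0.5,0.6,0,1],[0,0,0,0.4,0.7,0,1],[0,0,0,0.3,0.7,0,1],[0,0,0,0.3,0.7,0,1]]
  ]
}}

```text
clock: 1.1
position: [0.378, -0.3682, 0.2484]
ee_rot: [1.0, 0.024, -0.0, -0.0]
ft_force: [0.5, -1.0, -0.0]
width: 0.0165
gripper_force: 0.0
```

Module size comes out at 279 x 170 mm against 282 x 170 given, and the tray openings fall in the stated ranges (blue 53, red 25, yellow 10 mm), so the measurement is sound.

{"name": "jog_arm", "arguments": {
  "series": [
    [[0,0,0.07,0.2,0.77,0,1],[0,0,0,0.2,0.77,0,1],[0,0,0,0.2,0.77,0,1],[0,0,0,0.2,0.77,0,1],[0,0,0,0.2,0.77,0,1],[0,0,0,0.2,0.77,0,1],[0,0,0,0.2,0.77,0,1],[0,0,0,0.2,0.77,0,1]]
  ]
}}

```text
clock: 2.1
position: [0.4736, 0.001, 0.2486]
ee_rot: [1.0, 0.03, -0.0, 0.0]
ft_force: [0.8, -0.2, 0.6]
width: 0.0004
gripper_force: 0.0
```

{"name": "jog_arm", "arguments": {
  "series": [
    [[0,0,0,0,0,-0.6,1],[0,0,0,0,0,-0.6,1],[0,0,0,0,0,-0.6,1],[0,0,0,0,0,-0.6,1],[0,0,0,0,0,-0.4,1],[0,0,0,0,0,-0.3,1],[0,0,0,0.0,0,0,1],[0,0,0,0.0,0,0,1]]
  ]
}}

```text
clock: 3.1
position: [0.4743, -0.0002, 0.0634]
ee_rot: [1.0, 0.03, 0.001, 0.0]
ft_force: [-0.5, 0.4, -0.2]
width: 0.0004
gripper_force: 0.0
```

{"name": "jog_arm", "arguments": {
  "series": [
    [[0,0,0,0.2,0.02,0,1],[0,0,0,0.2,0.02,0,1],[0,0,0,0.2,0.02,0,1],[0,0,0,0.2,0.01,0,1],[0,0,0,0.2,0.01,0,1],[0,0,0,0.2,0.01,0,1],[0,0,0,0.15,0.01,0,1],[0,0,0,0,0,0,1]]
  ]
}}

```text
clock: 4.1
position: [0.5561, 0.0058, 0.0627]
ee_rot: [1.0, 0.03, 0.001, -0.0]
ft_force: [-0.2, -0.5, 0.4]
width: 0.0009
gripper_force: 0.0
```

{"name": "jog_arm", "arguments": {
  "series": [
    [[0,0,0,0.05,0,0,1],[0,0,0,0.05,0,0,1],[0,0,0,0.05,0.01,0,1],[0,0,0,0.03,0,0,1],[0,0,0,0.02,0,0,1],[0,0,0,0.02,0,0,1],[0,0,0,0.02,0,0,1],[0,0,0,0.02,0,0,1]]
  ]
}}

```text
clock: 5.1
position: [0.5672, 0.0063, 0.0624]
ee_rot: [1.0, 0.03, -0.003, 0.001]
ft_force: [-12.3, -0.2, 10.1]
width: 0.0005
gripper_force: 6.2
```

```bash
python3 -c "
from h import *
s=env.sense();print(s['position'],s['ft_force'])
im=eyes.get_image('top');cv2.imwrite('pics/t2.png',cv2.resize(im['color'][130:270,150:350],None,fx=4,fy=4,interpolation=cv2.INTER_CUBIC))"
```

```text
[0.5672411  0.00625945 0.06240962] [-12.28331449  -0.22324885  10.08884576]
```

View pics/t2.png

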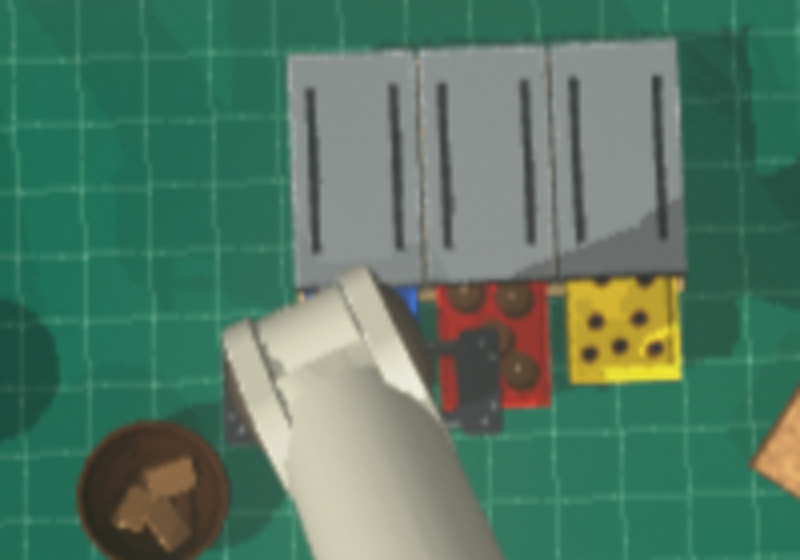

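The hand stalled at x 0.567 (home predicted 0.568) with 12 N, well above the 3 N of friction, and the picture shows the red tray unmoved. The blue tray is home; next, back off and lift.

{"name": "jog_arm", "arguments": {
  "series": [
    [[0,0,0,-0.2,-0.01,0,1],[0,0,0,-0.3,-0.02,0,1],[0,0,0,-0.2,0,0.2,1],[0,0,0,0,0,0.7,1],[0,0,0,0,0,0.7,1],[0,0,0,0,-0.3,0.3,1],[0,0,0,0.2,-0.7,0,1],[0,0,0,0.3,-0.8,0,1]]
  ]
}}

```text
clock: 6.15
position: [0.5594, -0.1041, 0.1788]
ee_rot: [1.0, 0.031, 0.002, 0.001]
ft_force: [0.1, -0.6, 0.5]
width: 0.0
gripper_force: 0.0
```

{"name": "jog_arm", "arguments": {
  "series": [
    [[0,0,0,0.3,-0.43,0,1],[0,0,0,0.3,-0.43,0,1],[0,0,0,0.28,-0.42,0,1],[0,0,0,0,0,-0.3,1],[0,0,0,0,0,-0.3,1],[0,0,0,0,0,-0.1,1],[0,0,0,0,0,0,1],[0,0,0,0,0,0,1]]
  ]
}}

```text
clock: 7.15
position: [0.6114, -0.1798, 0.1353]
ee_rot: [1.0, 0.031, 0.0, 0.0]
ft_force: [-0.6, -0.1, 0.7]
width: 0.0003
gripper_force: 0.0
```

```bash
python3 -c "
from h import *
s=env.sense();print(s['position'],s['ft_force'])
im=eyes.get_image('wrist');print(np.round(im['mount'],3).tolist());cv2.imwrite('pics/w3.png',im['color'])
im=eyes.get_image('top');cv2.imwrite('pics/t3.png',cv2.resize(im['color'][130:270,150:350],None,fx=4,fy=4,interpolation=cv2.INTER_CUBIC))"
```

```text
[ 0.61142457 -0.17982546  0.13531182] [-0.56010567 -0.06819854  0.66037246]
[[-0.001, -0.962, -0.274, 0.075], [1.0, -0.001, 0.0, -0.001], [-0.001, -0.274, 0.962, -0.136], [0.0, 0.0, 0.0, 1.0]]
```

View pics/w3.png

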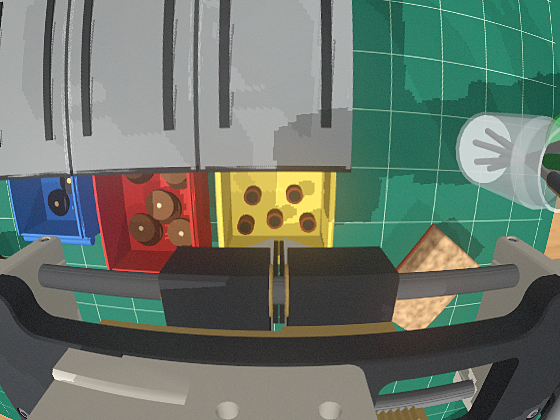

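View pics/t3.png

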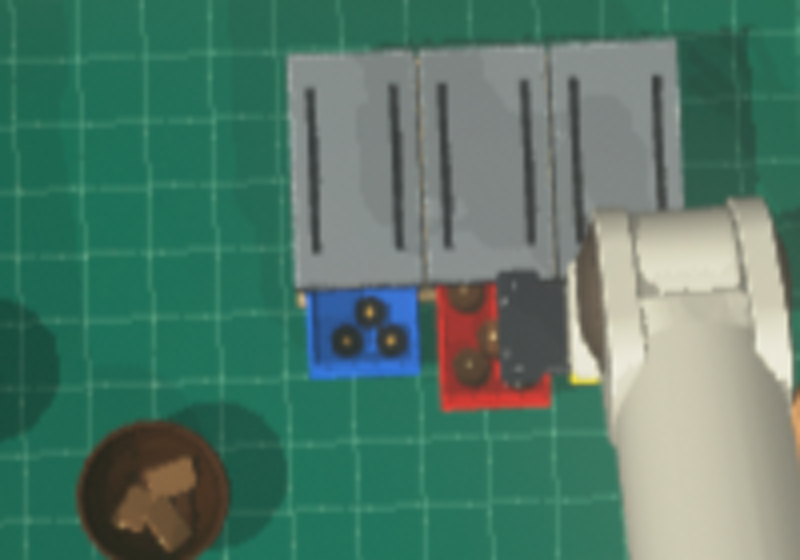

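The wrist view shows the closed fingers (278,250) centred between the yellow side walls (217 to 335). The top view shows the blue tray's nose at the home length (crop rows 289 to 378), the red tray unmoved. Now I dip the fingertip.

{"name": "jog_arm", "arguments": {
  "series": [
    [[0,0,0,0,-0.02,-0.2,1],[0,0,0,0,0,-0.2,1],[0,0,0,0,0,-0.2,1],[0,0,0,0,0,-0.2,1],[0,0,0,0,0,-0.2,1],[0,0,0,0,0,-0.15,1],[0,0,0,0,0,0,1],[0,0,0,0,0,0,1]]
  ]
}}

```text
clock: 8.25
position: [0.6114, -0.1815, 0.0661]
ee_rot: [1.0, 0.03, 0.0, 0.0]
ft_force: [0.4, 0.4, -0.8]
width: 0.0007
gripper_force: 0.0
```

{"name": "jog_arm", "arguments": {
  "series": [
    [[0,0,0,-0.15,-0.01,0,1],[0,0,0,-0.2,-0.01,0,1],[0,0,0,-0.2,-0.01,0,1],[0,0,0,-0.2,-0.01,0,1],[0,0,0,-0.2,-0.01,0,1],[0,0,0,-0.2,-0.02,0,1],[0,0,0,-0.2,-0.01,0,1],[0,0,0,-0.2,-0.01,0,1]]
  ]
}}

```text
clock: 9.25
position: [0.5175, -0.1871, 0.0659]
ee_rot: [1.0, 0.03, 0.0, 0.0]
ft_force: [3.4, -0.4, 2.5]
width: -0.0001
gripper_force: 1.7
```

{"name": "jog_arm", "arguments": {
  "series": [
    [[0,0,0,-0.1,-0.01,0,1],[0,0,0,-0.1,0,0,1],[0,0,0,-0.08,-0.01,0,1],[0,0,0,-0.06,0,0,1],[0,0,0,-0.05,0,0,1],[0,0,0,-0.03,0,0,1],[0,0,0,-0.03,0,0,1],[0,0,0,-0.03,0,0,1]]
  ]
}}

```text
clock: 10.25
position: [0.4905, -0.1881, 0.0659]
ee_rot: [1.0, 0.03, 0.001, 0.0]
ft_force: [8.9, -1.6, -5.8]
width: 0.0003
gripper_force: 3.9
```

{"name": "jog_arm", "arguments": {
  "series": [
    [[0,0,0,-0.02,0,0,1],[0,0,0,-0.02,0,0,1],[0,0,0,-0.02,0,0,1],[0,0,0,0,0,0,1],[0,0,0,0,0,0,1],[0,0,0,0,0,0,1],[0,0,0,0,0,0,1],[0,0,0,0,0,0,1]]
  ]
}}

```text
clock: 11.25
position: [0.4903, -0.1879, 0.0665]
ee_rot: [1.0, 0.031, 0.005, -0.0]
ft_force: [13.6, -1.6, -8.9]
width: 0.0005
gripper_force: 6.3
```

The tray is at its stop: the hand stays at x 0.490 while the force climbs to 13.6 N. Next, free the fingertip from the wall, then lift out and clear.

{"name": "jog_arm", "arguments": {
  "series": [
    [[0,0,0,0.2,0.01,0,1],[0,0,0,0.15,0.01,0,1],[0,0,0,0,0,0.2,1],[0,0,0,0,0,0.6,1],[0,0,0,0,0,0.8,1],[0,0,0,0,0,0.8,1],[0,0,0,-0.4,0,0.5,1],[0,0,0,-0.6,0,0,1]]
  ]
}}

```text
clock: 12.25
position: [0.4478, -0.1867, 0.2427]
ee_rot: [1.0, 0.031, 0.002, 0.001]
ft_force: [-0.0, -1.1, 0.0]
width: 0.0005
gripper_force: 0.0
```

{"name": "jog_arm", "arguments": {
  "series": [
    [[0,0,0,-0.4,-0.6,0,1],[0,0,0,-0.3,-0.7,0,1],[0,0,0,-0.2,-0.7,0,1],[0,0,0,-0.2,-0.7,0,1],[0,0,0,-0.2,-0.7,0,1],[0,0,0,0,0,0,1],[0,0,0,0,0,0,1],[0,0,0,0,0,0,1]]
  ]
}}

```text
clock: 13.25
position: [0.3692, -0.3893, 0.24]
ee_rot: [1.0, 0.031, -0.0, -0.0]
ft_force: [0.2, 0.8, 0.0]
width: 0.0001
gripper_force: 0.0
```

```bash
python3 -c "
from m import *
s=env.sense();print(s['position'],s['ft_force'])
im=eyes.get_image('top');measure(im);cv2.imwrite('pics/t4.png',im['color'])"
```

```text
[ 0.36917958 -0.38934607  0.23996434] [0.20429238 0.75906903 0.03795902]
size 0.2792 0.17030605234371732 yaw [3.44320699 3.51598897 3.4887957 ] mouth.X 0.640690669694024 mid.Y -0.12242678881053162
blue outer-to-mouth 0.0626 open -0.0014 lip xy [0.5867 0.0083] home lip [0.5853 0.0082]
red outer-to-mouth 0.0895 open 0.0255 lip xy [ 0.5656 -0.0882] home lip [ 0.5911 -0.0866]
yel outer-to-mouth 0.1745 open 0.1105 lip xy [ 0.4865 -0.1882] home lip [ 0.5968 -0.1814]
```

View pics/t4.png

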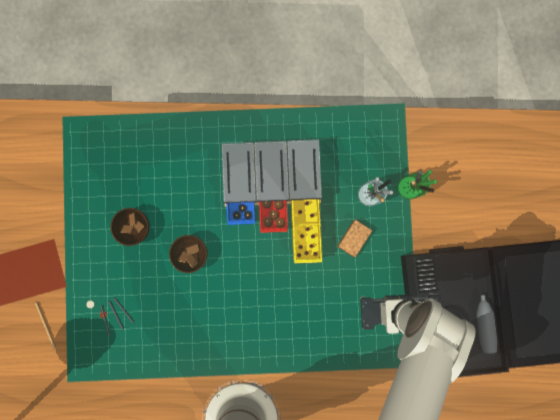

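The top view shows blue home (nose end 223), red unmoved, and yellow's lip at about row 262. My mask stops at row 260, so the yellow reading is cut short. I'll recheck it.

```bash
sed -i 's/195:260/195:275/' m.py; python3 -c "
from m import *
im=eyes.get_image('top');measure(im)"
```

```text
size 0.2792 0.17030605234371732 yaw [3.44320699 3.51598897 3.4887957 ] mouth.X 0.640690669694024 mid.Y -0.12242678881053162
blue outer-to-mouth 0.0626 open -0.0014 lip xy [0.5867 0.0083] home lip [0.5853 0.0082]
red outer-to-mouth 0.0895 open 0.0255 lip xy [ 0.5656 -0.0882] home lip [ 0.5911 -0.0866]
yel outer-to-mouth 0.1831 open 0.1191 lip xy [ 0.478  -0.1887] home lip [ 0.5968 -0.1814]
```

Yellow is open 119 mm, blue is at 0 within error, and red reads the same as before.

```bash
python3 -c "
from cell import order
print(order.close_job())"
```

```text
the job is handed in; nothing more can be done
None
```

The job is handed in (no verdict was returned): the blue tray is home, the yellow tray is about 119 mm out at its stop, the red tray, bowl, block and jar look unmoved in the last picture, and the hand is clear.

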